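# Set the dividers of a tube-carrier rack with a spacer block

### The job

Set the three sliding dividers of the rack so that every gap along the row is just as wide as the spacer block: take the spacer from its stand and, starting at the fixed end plate, push its tapered nose gently down into each gap in turn until the full-thickness part is in, upright face snug against the plate or divider already set, so that only the next divider is wedged outward. Do not lean hard on the rack or shift the dividers already set. Then hang the spacer back in its stand, let go, and leave the other things on the bench alone.

Things in the scene. Friction and masses are not known exactly. Their poses are not given: they have to be found in the camera images.
- rack: Aluminium rack fixed to the bench, base 140 (x) x 170 (y) x 8 mm, origin at the centre of its underside, z up. The row runs along its y: fixed end plate with two buttress ribs at the -y end, then dividers 1, 2, 3 towards +y, on two rails at x = -50 and +50 mm. Plates: 120 mm wide in x, 8 thick in y, tops 75 mm above the bench; within 38 mm of the row's middle line the gaps are free down to the base.
- plate_top (a point): Middle of the fixed end plate's top edge (middle of its 8 mm thickness, 75 mm above the bench). Axes as the rack's.
- divider1_top (a point): White sliding divider next to the end plate: middle of its top edge (middle of its 8 mm thickness, 75 mm up). Axes as the rack's. It slides along the rack's y only, held by friction: pushed with more than about 3.5 N it moves, and stays. It starts 6 to 13 mm short (to -y) of its right place, which is a 32 mm gap from the end plate, 40 mm centre to centre.
- divider2_top (a point): The second divider, same kind. It too starts 6 to 13 mm short of its right place (40 mm centre to centre from divider 1 when that one is right).
- divider3_top (a point): The third divider, same kind, 6 to 13 mm short of its right place (40 mm from divider 2).
- spacer_center (a point): Centre of the loose grey spacer (0.2 kg), 61 mm above its foot, z up. Heights from the foot: nose 0-38 mm, full thickness (32 in y, 40 in x) 38-70, ear plate (66 in x, 32 in y) 70-76, handle 76-122. The face at y = -16 mm is upright all the way down. The nose tapers on its +y side only: at the foot it spans y = -16 to -2 mm and slopes out evenly to y = +16 mm at height 38 mm.
- spacer_handle (a point): Centre of the spacer's upright handle, 26 mm (x) x 22 mm (y) x 46 mm tall, 39 mm above the spacer's centre and 100 mm above its foot. Axes as the spacer's.
- stand_mouth (a point): Middle of the open top of the spacer's stand, 80 mm above the bench; the stand is fixed. Its pocket is 48 mm long in x and 40 mm wide in y, with end walls 12 mm thick and 80 mm high (side walls 66 mm high). The spacer hangs in it, upright face to -y, by its two ears, which rest on the tops of the end walls; its centre is then 9 mm below this point.
- bottle: Bystander: square amber bottle with white cap, 62 mm wide, 128 mm tall, origin at the centre of its underside.
- tube_rack: Bystander: white tube tray 70 x 160 x 45 mm with three capped tubes up to 76 mm tall, origin at the centre of its underside.
- beaker: Bystander: white cup, 68 mm across, 80 mm tall, origin at the centre of its underside.
Things that resemble listed ones, but are neither listed nor needed, are in the scene too. Of the things shaped like the part that bears spacer_center, the grey one is meant.

How it is judged:
On the way, in this order (a step that is already met when the one before it is completed fails the run):
1. the spacer is down in the first gap, its full-thickness part at least 8 mm below the plates' tops, and the gaps up to there are 32 mm within 1.5 mm (z of spacer_center in the frame of plate_top below 0.015 m and y of spacer_center in the frame of plate_top between 0.0175 and 0.0225 m and x of spacer_center in the frame of plate_top between -0.03 and 0.03 m and angle between the y axis of spacer_center and the y axis of plate_top, either way round below 0.1 rad and y of divider1_top in the frame of plate_top between 0.0385 and 0.0415 m), for 0.2 s.
2. the spacer is down in the second gap, its full-thickness part at least 8 mm below the plates' tops, and the gaps up to there are 32 mm within 1.5 mm (z of spacer_center in the frame of divider1_top below 0.015 m and y of spacer_center in the frame of divider1_top between 0.0175 and 0.0225 m and x of spacer_center in the frame of divider1_top between -0.03 and 0.03 m and angle between the y axis of spacer_center and the y axis of plate_top, either way round below 0.1 rad and y of divider1_top in the frame of plate_top between 0.0385 and 0.0415 m and y of divider2_top in the frame of divider1_top between 0.0385 and 0.0415 m), for 0.2 s.
3. the spacer is down in the third gap, its full-thickness part at least 8 mm below the plates' tops, and the gaps up to there are 32 mm within 1.5 mm (z of spacer_center in the frame of divider2_top below 0.015 m and y of spacer_center in the frame of divider2_top between 0.0175 and 0.0225 m and x of spacer_center in the frame of divider2_top between -0.03 and 0.03 m and angle between the y axis of spacer_center and the y axis of plate_top, either way round below 0.1 rad and y of divider1_top in the frame of plate_top between 0.0385 and 0.0415 m and y of divider2_top in the frame of divider1_top between 0.0385 and 0.0415 m and y of divider3_top in the frame of divider2_top between 0.0385 and 0.0415 m), for 0.2 s.
At the end, for the whole second after the job is handed in: All three gaps are 32 mm within 1.5 mm (neighbours 40 mm centre to centre), and the spacer hangs upright and at rest by its ears in the stand, within 8 mm of its middle (y of divider1_top in the frame of plate_top between 0.0385 and 0.0415 m and y of divider2_top in the frame of divider1_top between 0.0385 and 0.0415 m and y of divider3_top in the frame of divider2_top between 0.0385 and 0.0415 m and horizontal distance between spacer_center and stand_mouth below 0.008 m and z of spacer_center in the frame of stand_mouth between -0.014 and -0.005 m and angle between spacer_center's own z axis and vertical below 0.1 rad and linear speed of spacer below 0.02 m/s); the robot touches nothing.
It fails at once if the spacer presses on the rack or its dividers with more than 25 N (contact force between spacer and rack above 25 N).
It fails at once if a bystander is moved by more than 15 mm (distance of any of bottle, tube_rack, beaker from where it was at the start of the episode above 0.015 m).
It also fails if it takes over 72 s, if anything falls off the work surface, if the arm or the gripper's body presses on something with over 40 N, if the wrist force passes 120 N, or if a joint passes its speed limit or range.

### The arm

A 6-joint arm with a two-finger parallel gripper is mounted at the origin on the work surface. World frame = base frame: x ahead of the robot, y to its left, z up, the work surface at z = 0. Lengths are in m, angles in rad, forces in N, time in s.
With the tool pointing down it reaches from about 0.275 to 0.85 m from the base axis. Payload 5.2 kg.
Tool frame: the origin (TCP) lies at the very end of the fingers, on their centre line; the grasp point (between the pads) lies 19 mm behind it (arm.grip_depth is the distance from the TCP to the grasp point, in m); z points along the fingers, y is the line along which they close (so a half turn about z gives the same grasp; the last joint's range is limited). The gripper opens to 85 mm and grips with 20 to 120 N. Pads are 22 mm wide; open, the fingers measure 114 mm over their backs; the gripper's body (76 mm by 85 mm) begins 54 mm behind the grasp point. The pads swing forward as they close: fully open they stand 13 mm farther back than shut.
Start: joints at [-1.384, 0.259, 1.535, -0, 1.348, -0.203], TCP at [0.209, -0.509, 0.231] pointing down, gripper open.
Joint ranges: [-3.14, 3.14], [-0.91, 2.08], [0.19, 2.58], [-1.22, 4.36], [0.22, 2.71], [-3.12, 3.12]. Speed limits (rad/s): [2.57, 2.57, 3.14, 3.14, 3.14, 3.14].

### API

Orientations are given as a unit quaternion [x, y, z, w].
In Python, from plant import sensors, imaging, arm gives the robot as it stands.
- The arm moves only by the tool jog_arm, never from a script. Its arguments are lists of equal length, an entry for each row: "delta_rot": the turn, a rotation vector about the tool's x, y, z in degrees, a list of three; "xyz": the shift along the tool's x, y, z in m, a list of three; "claw": the gripper's target within -1 to 1 (fully open at 1, half-way at 0, shut at -1). A call has 1 to 5 rows; each row shifts and turns the commanded pose from where the row before left it, along the tool's axes as they then stand; what a row does not reach is not made up. A row lasts 1/10 s, in which the tool goes at most 50 mm and 8.59 degrees, less where a joint would pass 70% of its speed; a pose out of reach is approached as far as the arm can. A call is refused whole if a number of a shift passes 0.05 or a number of a turn 8.59, either way. A call with a gripper value outside its range is refused whole. The fingers move at their own pace and stop on an object; the grip force is fixed at half the most. Time passes only in rows, so rows that do not move let the fingers close. It gives the time, the measured TCP pose, the force, the opening and the grip force at its end, in the units of the state.
- sensors.read_state(): the state, without advancing time (a new reading comes with each control period).
- imaging.read_camera(name): name is "scene" or "top" or "wrist"; returns a dict with "color" (480x640x3 uint8, red, green, blue), "intrinsics" (3x3 intrinsics, pixels), "T" (4x4, takes a point from camera to world coordinates); the wrist camera has in their place "mount" (4x4, takes a point from camera to tool coordinates, whose origin is the TCP and whose axes are the flange's). Camera axes: x right, y up, looking along -z (the intrinsics and any distortion apply to the point x, -y, -z); pixel columns grow to the right and rows downward; lengths in m; the calibration is good to about 2 mm. A picture is of the moment at which its call begins: read the wrist's pose just before it. There is no depth.
- arm.sign_off(): hands the job in; it is judged then, once.
The state is a dict: "time": time; "qpos": joint angles; "joint_vel": joint speeds; "effort": joint torques, N m; "eef_pos": TCP position; "orientation": TCP orientation; "wrist_force": force on the tool from outside, world axes, zero at the start; "wrist_torque": the same for the moment, N m; "opening": opening from 0.0 (shut) to 1.0 (fully open); "grasp_force": force on a finger pad.
Only numpy, scipy, OpenCV 4.12 (cv2) and the standard library are available. Lean on these libraries where they do the work, as an engineer would, in place of code of your own. Each camera call takes 0.05 s, during which the arm holds its last target. There are 200 camera calls.

## Working session

There is one attempt and no reset: what is moved stays moved. The work goes in short steps, Python scripts to look and compute and a tool call to move; the robot and the scene stay as the last step left them, time stands still between calls to the robot, and variables do not carry over. Pictures are saved under pics/ and viewed, at most 10 in all, crops included, and the job is handed in when it is done.

Besides the shell and the picture viewer there is one more tool, called after "Request:" as a command line: name --argument value ..., lists and objects as JSON in quotes. jog_arm: Moves the arm, as the interface text tells. Its arguments: {"type":"object","properties":{"delta_rot":{"type":"array","items":{"type":"array","items":{"type":"number"}}},"xyz":{"type":"array","items":{"type":"array","items":{"type":"number"}}},"claw":{"type":"array","items":{"type":"number"}}},"required":["delta_rot","xyz","claw"]}

```bash
mkdir -p pics; ls
python3 - <<'E'
from plant import sensors, imaging, arm
import cv2,numpy as np,pickle
print(sensors.read_state())
d={}
for n in ("scene","top","wrist"):
    c=imaging.read_camera(n); d[n]=c
    cv2.imwrite(f"pics/{n}0.png",c["color"][:,:,::-1]); print(n,c["intrinsics"].tolist(),np.round(c.get("T",c.get("mount")),4).tolist(),c.keys())
pickle.dump(d,open("c0.pkl","wb"))
E
```

```text
pics
{'time': 0.0, 'qpos': array([-1.38377968e+00,  2.59365984e-01,  1.53609510e+00,  3.69991035e-06,
        1.34800151e+00, -2.02837810e-01]), 'joint_vel': array([ 0.00117422, -0.0017554 ,  0.00135981,  0.00098113,  0.00057019,
       -0.00012125]), 'effort': array([ 3.40335064e-04, -4.46030903e+01, -2.90574574e+01, -8.24060317e-05,
        1.17059826e-02,  1.61250819e-05]), 'eef_pos': array([ 0.20893209, -0.50819419,  0.2304575 ]), 'orientation': array([ 9.81061419e-01,  1.93694653e-01,  9.19987982e-06, -9.34927326e-04]), 'wrist_force': array([-0.63510947,  0.01891807, -0.45913903]), 'wrist_torque': array([-0.02021064,  0.02743981,  0.06741327]), 'grasp_force': 0.0, 'opening': 1.0042762563643688}
scene [[564.4229295515158, 0.0, 319.1048272100526], [0.0, 564.4229295515158, 240.0954713996844], [0.0, 0.0, 1.0]] [[-0.5279, -0.552, 0.6455, 1.2077], [0.8493, -0.3467, 0.3981, 0.4029], [0.004, 0.7584, 0.6518, 0.7023], [0.0, 0.0, 0.0, 1.0]] dict_keys(['color', 'intrinsics', 'T'])
top [[617.5369638014498, 0.0, 323.2033776273658], [0.0, 617.5369638014498, 241.20907180146435], [0.0, 0.0, 1.0]] [[0.0035, 0.9916, -0.1293, 0.4808], [-1.0, 0.003, -0.0038, 0.0259], [-0.0033, 0.1294, 0.9916, 1.1875], [0.0, 0.0, 0.0, 1.0]] dict_keys(['color', 'intrinsics', 'T'])
wrist [[337.8338030268141, 0.0, 321.1010865049526], [0.0, 337.8338030268141, 242.30364338830867], [0.0, 0.0, 1.0]] [[0.0003, 0.9589, 0.2838, 0.0711], [1.0, 0.0001, -0.0011, -0.0007], [-0.0011, 0.2838, -0.9589, -0.1432], [0.0, 0.0, 0.0, 1.0]] dict_keys(['color', 'intrinsics', 'mount'])
```

View pics/top0.png

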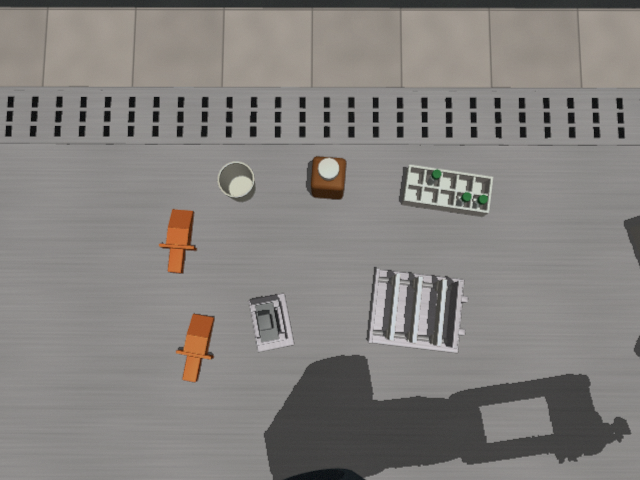

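View pics/scene0.png

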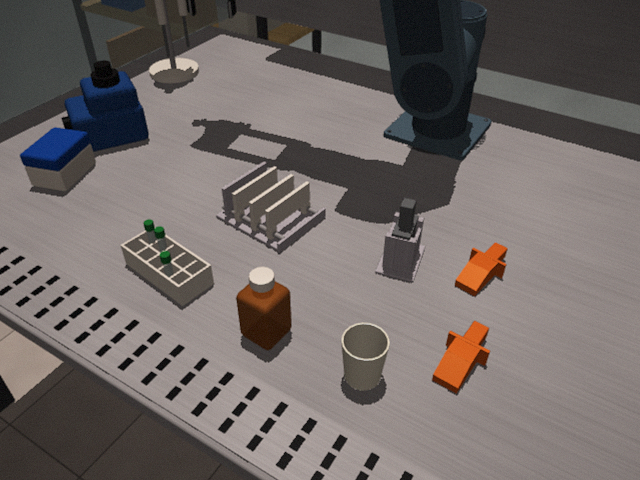

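Candidates for the spacer (top view): the grey one in its stand at (268,322), orange lookalikes at (180,240) and (198,347). I choose the grey one. Next, a close crop of it and the rack.

```bash
cat > h.py <<'E'
import numpy as np,cv2,pickle
from scipy.spatial.transform import Rotation as R
def camT(c,st=None):
    if "T" in c: return np.array(c["T"])
    T=np.eye(4);T[:3,:3]=R.from_quat(st["orientation"]).as_matrix();T[:3,3]=st["eef_pos"]
    return T@np.array(c["mount"])
def ray(K,T,uv,z):
    d=np.array([(uv[0]-K[0][2])/K[0][0],-(uv[1]-K[1][2])/K[1][1],-1.]); d=T[:3,:3]@d
    return T[:3,3]+d*(z-T[2,3])/d[2]
def proj(K,T,p):
    q=np.linalg.inv(T)@np.append(p,1); return K[0][0]*q[0]/-q[2]+K[0][2], K[1][1]*-q[1]/-q[2]+K[1][2]
E
python3 - <<'E'
from h import *
d=pickle.load(open("c0.pkl","rb")); c=d["top"]; im=c["color"][:,:,::-1]
a=cv2.resize(im[285:360,235:310],(400,400),interpolation=cv2.INTER_CUBIC)
b=cv2.resize(im[260:360,362:472],(440,400),interpolation=cv2.INTER_CUBIC)
cv2.imwrite("pics/crop0.png",np.hstack([a,b[:,:400]]))
K,T=c["intrinsics"],c["T"]
for n,uv,z in [("handle",(265,322),.132),("stand",(271,323),.0),("r1",(376,268),.008),("r2",(464,278),.008),("r3",(458,351),.008),("r4",(369,343),.008)]: print(n,ray(K,T,uv,z))
E
```

```text
handle [0.48009927 0.12807124 0.132     ]
stand [0.47815501 0.12937698 0.        ]
r1 [ 0.58327753 -0.07092845  0.008     ]
r2 [ 0.56466286 -0.23880896  0.008     ]
r3 [ 0.42718907 -0.22396049  0.008     ]
r4 [ 0.4414436  -0.05666346  0.008     ]
```

View pics/crop0.png

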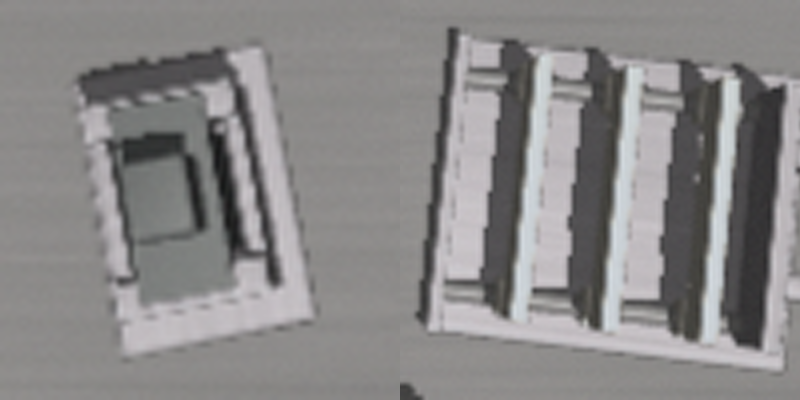

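The crop confirms the grey spacer: handle top at top-image pixel (264,322), stand yaw about 10°. Moving above it.

Request:
jog_arm --delta_rot '[[0, 0, 6.15], [0, 0, 6.15], [0, 0, 0], [0, 0, 0], [0, 0, 0]]' --xyz '[[0, 0, 0], [0, 0, 0], [0.0269, -0.0414, 0], [0.0269, -0.0414, 0], [0.0269, -0.0414, 0]]' --claw '[1, 1, 1, 1, 1]'

```text
time: 0.65
eef_pos: [0.267, -0.3707, 0.2307]
orientation: [0.996, 0.087, -0.0, -0.001]
wrist_force: [0.5, 0.8, 0.3]
opening: 1.004
grasp_force: 0.0
```

Request:
jog_arm --delta_rot '[[0, 0, 0], [0, 0, 0], [0, 0, 0], [0, 0, 0], [0, 0, 0]]' --xyz '[[0.0269, -0.0414, 0], [0.0269, -0.0414, 0], [0.0269, -0.0414, 0], [0.0269, -0.0414, 0], [0.0269, -0.0414, 0]]' --claw '[1, 1, 1, 1, 1]'

```text
time: 1.15
eef_pos: [0.3634, -0.1432, 0.2314]
orientation: [0.996, 0.087, 0.0, 0.0]
wrist_force: [1.3, -0.0, 1.6]
opening: 1.003
grasp_force: 0.0
```

Request:
jog_arm --delta_rot '[[0, 0, 0], [0, 0, 0], [0, 0, 0], [0, 0, 0], [0, 0, 0]]' --xyz '[[0.0269, -0.0414, 0], [0.0269, -0.0414, 0], [0.0269, -0.0414, 0], [0.0269, -0.0414, 0], [0.0269, -0.0414, 0]]' --claw '[1, 1, 1, 1, 1]'

```text
time: 1.65
eef_pos: [0.4598, 0.0843, 0.2313]
orientation: [0.996, 0.088, 0.0, 0.0]
wrist_force: [0.8, 0.0, -0.4]
opening: 0.998
grasp_force: 0.0
```

Request:
jog_arm --delta_rot '[[0, 0, 0], [0, 0, 0], [0, 0, 0]]' --xyz '[[0.0269, -0.0414, 0], [0, 0, 0], [0, 0, 0]]' --claw '[1, 1, 1]'

```text
time: 1.95
eef_pos: [0.4784, 0.1285, 0.2307]
orientation: [0.996, 0.089, -0.001, 0.0]
wrist_force: [-0.1, -0.6, 0.5]
opening: 1.002
grasp_force: 0.0
```

```bash
cat >> h.py <<'E'
def snap(name,wait=False):
    from plant import sensors, imaging
    st=sensors.read_state(); c=imaging.read_camera("wrist")
    pickle.dump((st,c),open(name+".pkl","wb")); cv2.imwrite(f"pics/{name}.png",c["color"][:,:,::-1])
    Rm=R.from_quat(st["orientation"]).as_matrix()
    print(st["time"],np.round(st["eef_pos"],4),"yaw",np.degrees(np.arctan2(Rm[1,0],Rm[0,0])),"z",np.round(Rm[:,2],4),st["wrist_force"],st["opening"])
    return st,c
E
python3 - <<'E'
from h import *
snap("w1")
E
```

```text
1.95 [0.4784 0.1285 0.2307] yaw 10.222786375206852 z [-1.5e-03 -5.0e-04 -1.0e+00] [-0.07517699 -0.56097616  0.46002612] 1.0020712165756274
```

View pics/w1.png

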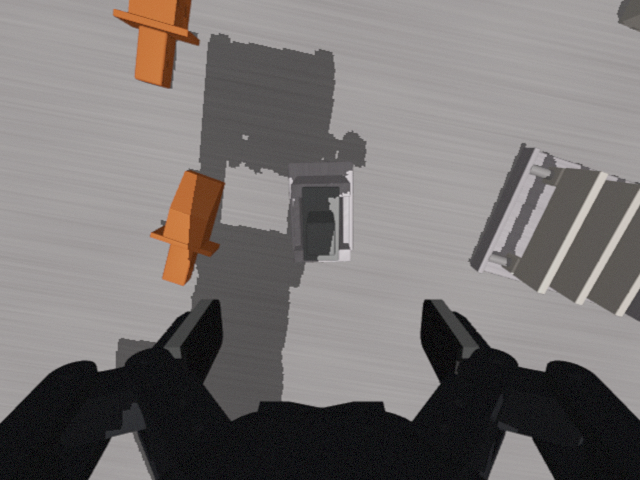

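Run:
```python
from h import *
st,c=pickle.load(open("w1.pkl","rb")); im=c["color"][:,:,::-1]
K,T=c["intrinsics"],camT(c,st)
p=im[155:275,270:370]
q=cv2.convertScaleAbs(p,alpha=1.6)
cv2.imwrite("pics/w1c.png",cv2.resize(q,(500,600),interpolation=cv2.INTER_CUBIC))
y=np.radians(9.6)
for s in [(13,11),(13,-11),(-13,-11),(-13,11)]:
    a=np.array(s)/1000; w=np.array([.478+a[0]*np.cos(y)-a[1]*np.sin(y),.1285+a[0]*np.sin(y)+a[1]*np.cos(y)])
    for z in (.132,.086): 
        u=proj(K,T,[*w,z]); print(s,z,np.round((np.array(u)-[270,155])*5,1))
```

```text
(13, 11) 0.132 [182.1 349.3]
(13, 11) 0.086 [192.8 286.7]
(13, -11) 0.132 [331.7 350.8]
(13, -11) 0.086 [319.9 288. ]
(-13, -11) 0.132 [327.6 517.8]
(-13, -11) 0.086 [316.7 432. ]
(-13, 11) 0.132 [182.3 516.4]
(-13, 11) 0.086 [192.8 430.7]
```

View pics/w1c.png

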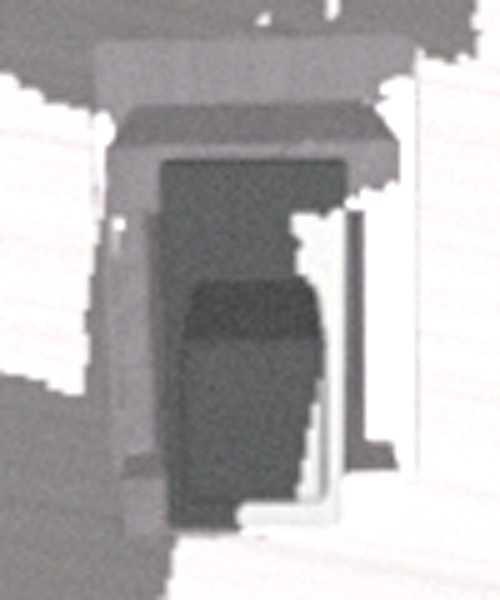

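The crop shows the handle top spanning crop x 183–323, y 338–500, about 2 mm further along tool +x than the TCP; sides are parallel to the tool. Descend and grasp.

Request:
jog_arm --delta_rot '[[0, 0, 0], [0, 0, 0], [0, 0, 0], [0, 0, 0], [0, 0, 0]]' --xyz '[[0.002, -0.0006, 0.04], [0, 0, 0.04], [0, 0, 0.03], [0, 0, 0.0265], [0, 0, 0]]' --claw '[1, 1, 1, 1, 1]'

```text
time: 2.5
eef_pos: [0.4775, 0.1265, 0.0918]
orientation: [0.996, 0.086, -0.004, -0.0]
wrist_force: [-0.3, 0.4, 0.1]
opening: 1.0
grasp_force: 0.0
```

Request:
jog_arm --delta_rot '[[0, 0, 0], [0, 0, 0], [0, 0, 0], [0, 0, 0], [0, 0, 0]]' --xyz '[[0, 0, 0], [0, 0, 0], [0, 0, 0], [0, 0, 0], [0, 0, 0]]' --claw '[-1, -1, -1, -1, -1]'

```text
time: 3.0
eef_pos: [0.4814, 0.1285, 0.0959]
orientation: [0.996, 0.088, 0.001, 0.0]
wrist_force: [-0.9, -0.8, 5.6]
opening: 0.249
grasp_force: 59.3
```

Request:
jog_arm --delta_rot '[[0, 0, 0], [0, 0, 0], [0, 0, 0], [0, 0, 0], [0, 0, 0]]' --xyz '[[0, 0, 0], [0, 0, 0], [0, 0, 0], [0, 0, 0], [0, 0, 0]]' --claw '[-1, -1, -1, -1, -1]'

```text
time: 3.5
eef_pos: [0.4814, 0.1286, 0.0959]
orientation: [0.996, 0.088, 0.001, 0.0]
wrist_force: [-2.1, -0.2, 6.0]
opening: 0.249
grasp_force: 59.4
```

Request:
jog_arm --delta_rot '[[0, 0, 0], [0, 0, 0], [0, 0, 0], [0, 0, 0], [0, 0, 0]]' --xyz '[[0, 0, -0.02], [0, 0, -0.04], [0, 0, -0.045], [0, 0, -0.045], [0, 0, 0]]' --claw '[-1, -1, -1, -1, -1]'

```text
time: 4.0
eef_pos: [0.4842, 0.1289, 0.2514]
orientation: [0.996, 0.088, 0.006, 0.0]
wrist_force: [0.7, -0.7, -1.0]
opening: 0.249
grasp_force: 59.3
```

Request:
jog_arm --delta_rot '[[0, 0, 0], [0, 0, 0], [0, 0, 0], [0, 0, 0], [0, 0, 0]]' --xyz '[[0, 0.04, 0], [0, 0.04, 0], [0, 0.04, 0], [0, 0, 0], [0, 0, 0]]' --claw '[-1, -1, -1, -1, -1]'

```text
time: 4.5
eef_pos: [0.5011, 0.0099, 0.2437]
orientation: [0.996, 0.086, -0.001, -0.001]
wrist_force: [-0.2, 0.4, -1.4]
opening: 0.251
grasp_force: 59.7
```

Run:
```python
from h import *
snap("w2")
```

```text
4.5 [0.5011 0.0099 0.2437] yaw 9.903590450324904 z [-2.1e-03  9.0e-04 -1.0e+00] [-0.19721866  0.41469046 -1.36492489] 0.2509277727963084
```

View pics/w2.png

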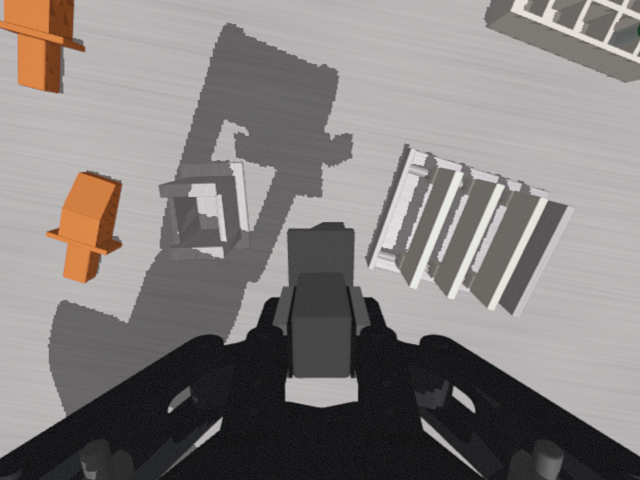

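The spacer is held, ear at (290–353, 230–280), and the foot peeks out at (312–345, 225), offset to the right. So the upright face is on tool +y = world −y, as needed. Now I fit the strips of the divider tops.

Run:
```python
from h import *
st,c=pickle.load(open("w2.pkl","rb")); im=c["color"]
ct=pickle.load(open("c0.pkl","rb"))["top"]
def prof(im,row,a,b): print(row,[(a+i,tuple(int(t) for t in p)) for i,p in enumerate(im[row,a:b])])
prof(im,250,424,436); prof(im,250,512,560)
prof(ct["color"],310,430,462)
def strips(im,K,T,roi,thr):
    x0,y0,x1,y1=roi
    i=im.astype(int); m=((i.min(2)>thr)).astype(np.uint8); k=np.zeros_like(m); k[y0:y1,x0:x1]=m[y0:y1,x0:x1]
    for cn in cv2.findContours(k,cv2.RETR_EXTERNAL,cv2.CHAIN_APPROX_NONE)[0]:
        if cv2.contourArea(cn)<60: continue
        (cx,cy),(w,h),a=cv2.minAreaRect(cn)
        if max(w,h)<40 or min(w,h)>14: continue
        b=cv2.boxPoints(((cx,cy),(w,h),a)); e=[(b[0]+b[1])/2,(b[2]+b[3])/2]
        if np.linalg.norm(e[0]-e[1])<20: e=[(b[1]+b[2])/2,(b[3]+b[0])/2]
        P=[ray(K,T,p,.075)[:2] for p in e]; P.sort(key=lambda p:p[0]); d=P[1]-P[0]
        print(np.round((cx,cy,w,h),1),"mid",np.round((P[0]+P[1])/2,4),"len",np.linalg.norm(d).round(4),"yaw",np.degrees(np.arctan2(d[1],d[0])).round(2))
print("wrist");strips(im,c["intrinsics"],camT(c,st),(380,150,600,320),205)
print("top");strips(ct["color"],ct["intrinsics"],ct["T"],(365,262,475,355),215)
```

```text
250 [(424, (206, 205, 202)), (425, (232, 233, 232)), (426, (233, 235, 235)), (427, (230, 232, 231)), (428, (231, 233, 230)), (429, (232, 234, 230)), (430, (232, 233, 228)), (431, (221, 221, 216)), (432, (177, 174, 170)), (433, (120, 115, 117)), (434, (109, 105, 107)), (435, (112, 109, 111))]
250 [(512, (108, 105, 101)), (513, (107, 103, 99)), (514, (138, 132, 127)), (515, (196, 194, 187)), (516, (229, 228, 221)), (517, (233, 233, 227)), (518, (232, 231, 224)), (519, (230, 228, 221)), (520, (232, 229, 222)), (521, (231, 227, 221)), (522, (221, 216, 211)), (523, (175, 170, 165)), (524, (100, 95, 96)), (525, (85, 82, 84)), (526, (88, 84, 86)), (527, (89, 87, 90)), (528, (86, 84, 85)), (529, (84, 81, 84)), (530, (85, 82, 85)), (531, (90, 85, 88)), (532, (90, 86, 88)), (533, (90, 88, 91)), (534, (89, 86, 89)), (535, (88, 84, 87)), (536, (88, 86, 87)), (537, (87, 83, 86)), (538, (88, 84, 88)), (539, (88, 85, 86)), (540, (88, 86, 86)), (541, (88, 84, 86)), (542, (89, 86, 87)), (543, (84, 82, 83)), (544, (110, 106, 109)), (545, (163, 158, 160)), (546, (198, 192, 195)), (547, (204, 199, 203))
[... 449 characters left out ...]
67, 66, 62)), (438, (68, 67, 63)), (439, (77, 75, 71)), (440, (140, 141, 141)), (441, (202, 209, 213)), (442, (202, 208, 211)), (443, (194, 199, 201)), (444, (152, 153, 150)), (445, (79, 77, 79)), (446, (76, 75, 76)), (447, (76, 74, 76)), (448, (72, 70, 72)), (449, (55, 54, 55)), (450, (53, 52, 53)), (451, (55, 54, 55)), (452, (52, 51, 53)), (453, (54, 51, 52)), (454, (55, 52, 55)), (455, (105, 102, 104)), (456, (173, 170, 172)), (457, (185, 181, 184)), (458, (187, 182, 185)), (459, (177, 173, 175)), (460, (148, 143, 146)), (461, (141, 138, 139))]
wrist
[447.2 238.    4.3  46.2] mid [ 0.5045 -0.1119] len 0.0443 yaw -6.8
[517.1 253.5   6.4 123.4] mid [ 0.4985 -0.1829] len 0.1189 yaw -6.65
top
```

```bash
cat >> h.py <<'E'
def edges(im,K,T,rows,x0,slope,y0,lo,hi,thr):
    """dark->bright crossings right of line x0+slope*(r-y0)+lo, within hi: ray at z=.075, fit line in world"""
    P=[]
    g=im.astype(float).mean(2)
    for r in rows:
        s=x0+slope*(r-y0); a=int(s+lo); seg=g[r,a:int(s+hi)]
        i=np.where((seg[:-1]<thr)&(seg[1:]>=thr))[0]
        if len(i): P.append(ray(K,T,(a+i[0]+(thr-seg[i[0]])/(seg[i[0]+1]-seg[i[0]]),r),.075)[:2])
    P=np.array(P); vx,vy,cx,cy=cv2.fitLine(P.astype(np.float32),cv2.DIST_HUBER,0,1e-4,1e-4).ravel()
    if vx<0: vx,vy=-vx,-vy
    return len(P),np.degrees(np.arctan2(vy,vx)),cx,cy,P[:,0].min(),P[:,0].max()
E
python3 - <<'E'
from h import *
st,c=pickle.load(open("w2.pkl","rb")); ct=pickle.load(open("c0.pkl","rb"))["top"]
T=camT(c,st)
for n,(im,K,T,rows,x0,s,y0,L) in {"w":(c["color"],c["intrinsics"],T,range(225,300),517,-.48,253,[("D1",-12,0,170),("pl",14,40,145)]),"t":(ct["color"],ct["intrinsics"],ct["T"],range(285,340),442.5,-.1,310,[("D1",-5,1,140),("pl",7,18,115)])}.items():
    for q,lo,hi,thr in L:
        k,yaw,cx,cy,a,b=edges(im,K,T,rows,x0,s,y0,lo,hi,thr)
        print(n,q,k,"yaw",round(yaw,2),"y at x=.50:",round(cy+np.tan(np.radians(yaw))*(.5-cx),4),a,b)
E
```

```text
w D1 75 yaw -6.54 y at x=.50: -0.1791 0.4504150826371511 0.5302469015768171
w pl 75 yaw -6.53 y at x=.50: -0.2073 0.4554488070406779 0.5352728325604083
t D1 55 yaw -6.57 y at x=.50: -0.1786 0.4511440998931579 0.5471706879110846
t pl 55 yaw -6.55 y at x=.50: -0.2065 0.45124436983213073 0.5472639058840443
```

Rack yaw is −6.55° in both views, gap 1 about 20 mm. Move above gap 1.

Request:
jog_arm --delta_rot '[[0, 0, 8.25], [0, 0, 8.25], [0, 0, 0], [0, 0, 0], [0, 0, 0]]' --xyz '[[0, 0, 0], [0, 0, 0], [0.0042, 0.0394, 0], [0.0042, 0.0394, 0], [0.0042, 0.0394, 0]]' --claw '[-1, -1, -1, -1, -1]'

```text
time: 5.05
eef_pos: [0.5007, -0.1075, 0.2445]
orientation: [0.999, -0.055, -0.0, -0.0]
wrist_force: [1.4, -0.2, -1.5]
opening: 0.251
grasp_force: 60.1
```

Request:
jog_arm --delta_rot '[[0, 0, 0], [0, 0, 0], [0, 0, 0], [0, 0, 0], [0, 0, 0]]' --xyz '[[0.0042, 0.0394, 0], [0.0042, 0.0394, 0], [0, 0, 0.035], [0, 0, 0.03], [0, 0, 0]]' --claw '[-1, -1, -1, -1, -1]'

```text
time: 5.55
eef_pos: [0.4977, -0.1848, 0.1754]
orientation: [0.998, -0.056, -0.004, -0.003]
wrist_force: [-0.4, 0.9, -1.2]
opening: 0.247
grasp_force: 59.8
```

Request:
jog_arm --delta_rot '[[0, 0, 0], [0, 0, 0], [0, 0, 0], [0, 0, 0], [0, 0, 0]]' --xyz '[[0, 0, 0], [0, 0, 0], [0, 0, 0], [0, 0, 0], [0, 0, 0]]' --claw '[-1, -1, -1, -1, -1]'

```text
time: 6.05
eef_pos: [0.5007, -0.1878, 0.1807]
orientation: [0.998, -0.056, 0.001, 0.0]
wrist_force: [-0.2, -0.4, -2.2]
opening: 0.25
grasp_force: 59.9
```

Run:
```python
from h import *
snap("w3")
```

```text
6.05 [ 0.5007 -0.1878  0.1807] yaw -6.445992709415881 z [ 1.3e-03 -8.0e-04 -1.0e+00] [-0.21540942 -0.39533737 -2.17035526] 0.24950831115087937
```

View pics/w3.png

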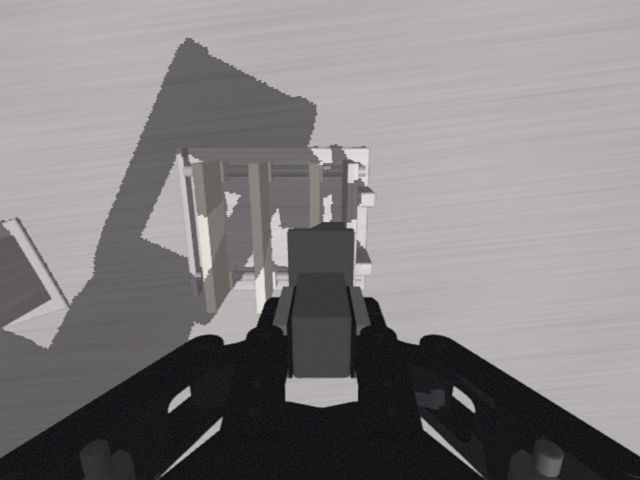

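The view shows the nose (324–345, row 222) between D1's top (309–321) and the end plate (346–358), about 2 mm clear on each side. Descend slightly into the gap, then feel for the plate.

Request:
jog_arm --delta_rot '[[0, 0, 0], [0, 0, 0], [0, 0, 0], [0, 0, 0], [0, 0, 0]]' --xyz '[[0, 0, 0.012], [0, 0, 0.011], [0, 0, 0], [0, 0, 0], [0, 0, 0]]' --claw '[-1, -1, -1, -1, -1]'

```text
time: 6.6
eef_pos: [0.5002, -0.1876, 0.1567]
orientation: [0.998, -0.056, -0.0, -0.0]
wrist_force: [0.6, -0.4, -1.6]
opening: 0.248
grasp_force: 60.0
```

Request:
jog_arm --delta_rot '[[0, 0, 0], [0, 0, 0], [0, 0, 0], [0, 0, 0], [0, 0, 0]]' --xyz '[[0, 0.0005, 0], [0, 0.0005, 0], [0, 0.0005, 0], [0, 0, 0], [0, 0, 0]]' --claw '[-1, -1, -1, -1, -1]'

```text
time: 7.1
eef_pos: [0.5002, -0.1892, 0.1569]
orientation: [0.998, -0.056, 0.0, 0.0]
wrist_force: [-0.9, 0.3, -1.2]
opening: 0.246
grasp_force: 60.0
```

Request:
jog_arm --delta_rot '[[0, 0, 0], [0, 0, 0], [0, 0, 0], [0, 0, 0], [0, 0, 0]]' --xyz '[[0, 0.0005, 0], [0, 0.0005, 0], [0, 0, 0], [0, 0, 0], [0, 0, 0]]' --claw '[-1, -1, -1, -1, -1]'

```text
time: 7.6
eef_pos: [0.5, -0.1902, 0.1568]
orientation: [0.998, -0.056, -0.0, -0.0]
wrist_force: [-0.7, -0.1, -1.4]
opening: 0.246
grasp_force: 60.0
```

Request:
jog_arm --delta_rot '[[0, 0, 0], [0, 0, 0], [0, 0, 0], [0, 0, 0]]' --xyz '[[0, 0.0005, 0], [0, 0, 0], [0, 0, 0], [0, 0, 0]]' --claw '[-1, -1, -1, -1]'

```text
time: 8.0
eef_pos: [0.5, -0.1907, 0.1568]
orientation: [0.998, -0.056, 0.0, -0.0]
wrist_force: [0.1, -1.1, -1.1]
opening: 0.252
grasp_force: 60.0
```

Request:
jog_arm --delta_rot '[[0, 0, 0], [0, 0, 0], [0, 0, 0], [0, 0, 0]]' --xyz '[[0, 0.0005, 0], [0, 0, 0], [0, 0, 0], [0, 0, 0]]' --claw '[-1, -1, -1, -1]'

```text
time: 8.4
eef_pos: [0.4999, -0.1912, 0.1568]
orientation: [0.998, -0.056, -0.0, 0.0]
wrist_force: [0.5, -0.4, -1.7]
opening: 0.249
grasp_force: 60.0
```

Request:
jog_arm --delta_rot '[[0, 0, 0], [0, 0, 0], [0, 0, 0], [0, 0, 0]]' --xyz '[[0, 0.0005, 0], [0, 0, 0], [0, 0, 0], [0, 0, 0]]' --claw '[-1, -1, -1, -1]'

```text
time: 8.8
eef_pos: [0.4999, -0.1914, 0.1568]
orientation: [0.998, -0.056, -0.0, -0.0]
wrist_force: [0.9, 3.3, -0.8]
opening: 0.248
grasp_force: 60.1
```

Contact at tool y ≈ −0.1913 (+3.3 N). Descend along the plate.

Request:
jog_arm --delta_rot '[[0, 0, 0], [0, 0, 0], [0, 0, 0], [0, 0, 0], [0, 0, 0]]' --xyz '[[0, 0, 0.003], [0, 0, 0.003], [0, 0, 0.003], [0, 0, 0.003], [0, 0, 0.003]]' --claw '[-1, -1, -1, -1, -1]'

```text
time: 9.3
eef_pos: [0.5004, -0.1915, 0.1425]
orientation: [0.998, -0.056, 0.001, -0.0]
wrist_force: [-0.8, 4.5, 8.0]
opening: 0.249
grasp_force: 61.2
```

Request:
jog_arm --delta_rot '[[0, 0, 0], [0, 0, 0], [0, 0, 0], [0, 0, 0], [0, 0, 0]]' --xyz '[[0, 0, 0.003], [0, 0, 0.003], [0, 0, 0.003], [0, 0, 0.003], [0, 0, 0.003]]' --claw '[-1, -1, -1, -1, -1]'

```text
time: 9.8
eef_pos: [0.5009, -0.1915, 0.1279]
orientation: [0.998, -0.056, 0.001, -0.0]
wrist_force: [-0.1, 5.3, 7.8]
opening: 0.245
grasp_force: 61.2
```

Request:
jog_arm --delta_rot '[[0, 0, 0], [0, 0, 0], [0, 0, 0], [0, 0, 0], [0, 0, 0]]' --xyz '[[0, 0, 0.003], [0, 0, 0.003], [0, 0, 0.003], [0, 0, 0.003], [0, 0, 0.003]]' --claw '[-1, -1, -1, -1, -1]'

```text
time: 10.3
eef_pos: [0.5005, -0.1913, 0.1123]
orientation: [0.998, -0.056, 0.001, -0.0]
wrist_force: [0.3, 5.3, 4.7]
opening: 0.252
grasp_force: 61.0
```

Request:
jog_arm --delta_rot '[[0, 0, 0], [0, 0, 0], [0, 0, 0], [0, 0, 0], [0, 0, 0]]' --xyz '[[0, 0, 0.003], [0, 0, 0.002], [0, 0, 0], [0, 0, 0], [0, 0, 0]]' --claw '[-1, -1, -1, -1, -1]'

```text
time: 10.8
eef_pos: [0.5003, -0.1912, 0.1068]
orientation: [0.998, -0.056, 0.0, -0.0]
wrist_force: [1.9, 4.8, 1.7]
opening: 0.253
grasp_force: 60.7
```

Run:
```python
from h import *
snap("w4")
from plant import imaging
c=imaging.read_camera("top"); cv2.imwrite("pics/t4.png",c["color"][:,:,::-1]); pickle.dump(c,open("t4.pkl","wb"))
```

```text
10.8 [ 0.5003 -0.1912  0.1068] yaw -6.4723643704821745 z [ 9.e-04  7.e-04 -1.e+00] [1.90784975 4.81558439 1.71548849] 0.2528443884902511
```

Request:
jog_arm --delta_rot '[[0, 0, 0], [0, 0, 0], [0, 0, 0], [0, 0, 0], [0, 0, 0]]' --xyz '[[0, 0, -0.005], [0, 0, -0.01], [0, 0, -0.02], [0, 0, -0.02], [0, 0, -0.02]]' --claw '[-1, -1, -1, -1, -1]'

```text
time: 11.4
eef_pos: [0.4998, -0.1925, 0.1833]
orientation: [0.998, -0.056, 0.0, 0.001]
wrist_force: [0.1, 0.7, -1.8]
opening: 0.252
grasp_force: 60.3
```

Request:
jog_arm --delta_rot '[[0, 0, 0], [0, 0, 0], [0, 0, 0], [0, 0, 0], [0, 0, 0]]' --xyz '[[0, -0.02, 0], [0, -0.022, 0], [0, 0, 0], [0, 0, 0], [0, 0, 0]]' --claw '[-1, -1, -1, -1, -1]'

```text
time: 11.9
eef_pos: [0.5047, -0.151, 0.1822]
orientation: [0.998, -0.056, 0.0, 0.001]
wrist_force: [-1.1, -0.7, -1.4]
opening: 0.249
grasp_force: 60.2
```

Run:
```python
from h import *
snap("w5")
```

```text
11.9 [ 0.5047 -0.151   0.1822] yaw -6.476652932590103 z [ 5.0e-04 -1.3e-03 -1.0e+00] [-1.0993337  -0.70021408 -1.391527  ] 0.24868347424655196
```

View pics/w5.png

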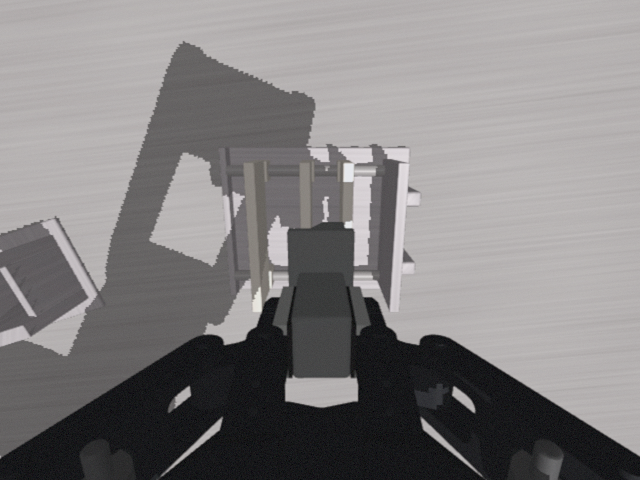

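The view shows D1's top at about cols 343–354, D2 300–312, D3 246–258, and the plate 397–408. Measure these.

Run:
```python
from h import *
st,c=pickle.load(open("w5.pkl","rb")); im=c["color"]; K=c["intrinsics"]; T=camT(c,st)
g=cv2.blur(im.astype(np.float32).mean(2),(1,5)); u=np.array([np.sin(np.radians(6.5)),np.cos(np.radians(6.5))])
for r in (172,190,205):
    d=np.diff(g[r,235:420]); i=[k for k in range(1,len(d)-1) if abs(d[k])>12 and abs(d[k])>=abs(d[k-1]) and abs(d[k])>abs(d[k+1])]
    print(r,[(235+k+1,int(d[k]),round(1000*float(ray(K,T,(235+k+.5+.5,r),.075)[:2]@u),1)) for k in i])
print("tcp",1000*st["eef_pos"][:2]@u)
```

```text
172 [(244, 16, -37.1), (254, -14, -44.4), (264, 15, -51.7), (267, -17, -53.9), (300, 18, -77.9), (310, -18, -85.2), (312, 16, -86.6), (314, -17, -88.1), (328, -12, -98.3), (338, 18, -105.5), (340, -19, -107.0), (343, 68, -109.2), (354, -31, -117.2), (376, -62, -133.2), (398, 65, -149.3), (409, -29, -157.3)]
190 [(255, -16, -44.4), (310, -16, -85.0), (343, 14, -109.4), (353, 42, -116.8), (371, -70, -130.1), (397, 67, -149.4), (408, -67, -157.5)]
205 [(240, -28, -32.6), (256, -16, -44.5), (311, -15, -85.7), (323, 53, -94.7), (328, -68, -98.4), (343, 16, -109.6), (353, 39, -117.1), (370, -67, -129.9), (381, -15, -138.1), (396, 65, -149.3), (406, -18, -156.8)]
tcp -92.91422455702431
```

D1 is 40.0 mm from the plate. Gap 2 is about 24 mm. Enter with extra clearance, then return to near-snug and wedge.

Request:
jog_arm --delta_rot '[[0, 0, 0], [0, 0, 0], [0, 0, 0], [0, 0, 0], [0, 0, 0]]' --xyz '[[0, -0.0015, 0], [0, 0, 0.013], [0, 0, 0.0125], [0, 0, 0], [0, 0, 0]]' --claw '[-1, -1, -1, -1, -1]'

```text
time: 12.45
eef_pos: [0.5045, -0.1485, 0.1559]
orientation: [0.998, -0.057, -0.001, -0.0]
wrist_force: [-0.3, -0.2, -0.7]
opening: 0.246
grasp_force: 60.1
```

Request:
jog_arm --delta_rot '[[0, 0, 0], [0, 0, 0], [0, 0, 0], [0, 0, 0], [0, 0, 0]]' --xyz '[[0, 0.0007, 0], [0, 0.0007, 0], [0, 0, 0], [0, 0, 0], [0, 0, 0]]' --claw '[-1, -1, -1, -1, -1]'

```text
time: 12.95
eef_pos: [0.5047, -0.1499, 0.1565]
orientation: [0.998, -0.056, 0.0, 0.0]
wrist_force: [-0.1, 0.4, -1.5]
opening: 0.248
grasp_force: 60.1
```

```bash
cat >> h.py <<'E'
def s():
    from plant import sensors
    st=sensors.read_state(); u=np.array([np.sin(np.radians(6.5)),np.cos(np.radians(6.5))])
    print("along row mm",1000*st["eef_pos"][:2]@u,"z",st["eef_pos"][2],"Fy",st["wrist_force"])
E
python3 -c "from h import *;s()"
```

```text
along row mm -91.78495414928526 z 0.15648827775272747 Fy [-0.09608439  0.35067356 -1.49293039]
```

Request:
jog_arm --delta_rot '[[0, 0, 0], [0, 0, 0], [0, 0, 0], [0, 0, 0], [0, 0, 0]]' --xyz '[[0, 0.0006, 0], [0, 0.0005, 0], [0, 0, 0], [0, 0, 0], [0, 0, 0]]' --claw '[-1, -1, -1, -1, -1]'

```text
time: 13.45
eef_pos: [0.5045, -0.1509, 0.1563]
orientation: [0.998, -0.056, 0.0, -0.0]
wrist_force: [-0.5, 0.6, -0.8]
opening: 0.248
grasp_force: 60.1
```

```bash
python3 -c "from h import *;s()"
```

```text
along row mm -92.8548254550456 z 0.15631576539861658 Fy [-0.50861519  0.60461412 -0.78219376]
```

Request:
jog_arm --delta_rot '[[0, 0, 0], [0, 0, 0], [0, 0, 0], [0, 0, 0], [0, 0, 0]]' --xyz '[[0, 0, 0.003], [0, 0, 0.003], [0, 0, 0.003], [0, 0, 0.003], [0, 0, 0.003]]' --claw '[-1, -1, -1, -1, -1]'

```text
time: 13.95
eef_pos: [0.5045, -0.1509, 0.141]
orientation: [0.998, -0.056, -0.0, -0.0]
wrist_force: [-0.6, -0.3, -1.8]
opening: 0.252
grasp_force: 60.1
```

Request:
jog_arm --delta_rot '[[0, 0, 0], [0, 0, 0], [0, 0, 0], [0, 0, 0], [0, 0, 0]]' --xyz '[[0, 0, 0.003], [0, 0, 0.003], [0, 0, 0.003], [0, 0, 0.003], [0, 0, 0]]' --claw '[-1, -1, -1, -1, -1]'

```text
time: 14.45
eef_pos: [0.5049, -0.1513, 0.1292]
orientation: [0.998, -0.056, 0.001, 0.0]
wrist_force: [0.7, -2.6, 0.6]
opening: 0.25
grasp_force: 60.6
```

```bash
python3 -c "from h import *;s()"
```

```text
along row mm -93.20417593139932 z 0.1291570796979321 Fy [ 0.71720977 -2.55856579  0.6480512 ]
```

Request:
jog_arm --delta_rot '[[0, 0, 0], [0, 0, 0], [0, 0, 0], [0, 0, 0], [0, 0, 0]]' --xyz '[[0, 0, 0.003], [0, 0, 0.003], [0, 0, 0.003], [0, 0, 0.003], [0, 0, 0.003]]' --claw '[-1, -1, -1, -1, -1]'

```text
time: 14.95
eef_pos: [0.5039, -0.1511, 0.1135]
orientation: [0.998, -0.056, -0.001, -0.0]
wrist_force: [-0.8, -2.9, 1.0]
opening: 0.248
grasp_force: 60.4
```

Request:
jog_arm --delta_rot '[[0, 0, 0], [0, 0, 0], [0, 0, 0], [0, 0, 0], [0, 0, 0]]' --xyz '[[0, 0, 0.003], [0, 0, 0.003], [0, 0, 0.001], [0, 0, 0], [0, 0, 0]]' --claw '[-1, -1, -1, -1, -1]'

```text
time: 15.45
eef_pos: [0.5042, -0.1508, 0.1069]
orientation: [0.998, -0.056, -0.0, -0.0]
wrist_force: [0.3, -3.3, -2.8]
opening: 0.251
grasp_force: 60.0
```

```bash
python3 -c "from h import *;s()"
```

```text
along row mm -92.77401846485148 z 0.10694335837050115 Fy [ 0.2838664  -3.32142628 -2.77421319]
```

Request:
jog_arm --delta_rot '[[0, 0, 0], [0, 0, 0], [0, 0, 0], [0, 0, 0], [0, 0, 0]]' --xyz '[[0, 0, -0.005], [0, 0, -0.01], [0, 0, -0.02], [0, 0, -0.02], [0, 0, -0.02]]' --claw '[-1, -1, -1, -1, -1]'

```text
time: 15.95
eef_pos: [0.5045, -0.1499, 0.184]
orientation: [0.998, -0.056, 0.0, -0.001]
wrist_force: [0.4, 0.5, -1.3]
opening: 0.247
grasp_force: 59.9
```

Request:
jog_arm --delta_rot '[[0, 0, 0], [0, 0, 0], [0, 0, 0], [0, 0, 0], [0, 0, 0]]' --xyz '[[0, -0.02, 0], [0, -0.022, 0], [0, 0, 0], [0, 0, 0], [0, 0, 0]]' --claw '[-1, -1, -1, -1, -1]'

```text
time: 16.45
eef_pos: [0.5093, -0.1094, 0.1827]
orientation: [0.998, -0.056, 0.0, -0.0]
wrist_force: [0.5, 0.6, -1.4]
opening: 0.249
grasp_force: 60.2
```

```bash
cat > m.py <<'E'
from h import *
import sys
st,c=snap(sys.argv[1]); s()
im=c["color"]; K=c["intrinsics"]; T=camT(c,st)
g=cv2.blur(im.astype(np.float32).mean(2),(1,5)); u=np.array([np.sin(np.radians(6.5)),np.cos(np.radians(6.5))])
for r in (168,172,190,205):
    d=np.diff(g[r,235:470]); i=[k for k in range(1,len(d)-1) if abs(d[k])>12 and abs(d[k])>=abs(d[k-1]) and abs(d[k])>abs(d[k+1])]
    print(r,[(235+k+1,int(d[k]),round(1000*float(ray(K,T,(235+k+1,r),.075)[:2]@u),1)) for k in i])
E
python3 m.py w6
```

```text
16.45 [ 0.5093 -0.1094  0.1827] yaw -6.4574214285844915 z [ 4.e-04  0.e+00 -1.e+00] [ 0.50560751  0.64580135 -1.42437586] 0.2487107935694501
along row mm -51.200057014979556 z 0.1825410785950916 Fy [ 0.12982973  0.48817836 -1.90083203]
168 [(302, 15, -37.3), (312, -16, -44.5), (314, 16, -46.0), (316, -18, -47.5), (326, 15, -54.7), (329, -28, -56.9), (340, 18, -64.9), (342, -20, -66.4), (345, 68, -68.5), (356, -38, -76.5), (378, -31, -92.5), (387, 16, -99.1), (390, -15, -101.3), (401, 69, -109.3), (412, -39, -117.3), (424, -34, -126.0), (456, 61, -149.3), (467, -19, -157.3)]
172 [(302, 19, -37.2), (312, -16, -44.5), (314, 16, -46.0), (316, -22, -47.4), (340, 17, -65.0), (342, -20, -66.4), (345, 71, -68.6), (356, -35, -76.6), (379, -60, -93.4), (387, 17, -99.2), (389, -15, -100.7), (401, 66, -109.5), (412, -26, -117.5), (424, -52, -126.2), (456, 66, -149.6), (466, -17, -156.9)]
190 [(241, -15, 8.1), (246, -13, 4.4), (276, -15, -17.8), (278, 14, -19.3), (312, -16, -44.4), (345, 16, -68.9), (355, 41, -76.3), (373, -64, -89.6), (387, 30, -100.0), (389, -42, -101.5), (400, 58, -109.6), (410, -17, -117.0), (416, -68, -121.5), (454, 62, -149.6), (464, -40, -157.0)]
205 [(246, -33, 5.1), (248, -20, 3.6), (276, -15, -17.4), (278, 13, -18.9), (302, 12, -36.9), (312, -15, -44.4), (323, 52, -52.6), (331, -46, -58.6), (345, 18, -69.1), (355, 36, -76.6), (372, -63, -89.4), (386, 36, -99.9), (388, -50, -101.4), (399, 58, -109.6), (409, -19, -117.1), (414, -65, -120.9), (452, 62, -149.4), (462, -13, -156.9)]
```

D1 is at 40.0 mm and D2 at about 40.8 mm. Third gap the same way.

Request:
jog_arm --delta_rot '[[0, 0, 0], [0, 0, 0], [0, 0, 0], [0, 0, 0], [0, 0, 0]]' --xyz '[[0, 0, 0.013], [0, 0, 0.013], [0, 0, 0], [0, 0.0006, 0], [0, 0.0006, 0]]' --claw '[-1, -1, -1, -1, -1]'

```text
time: 17.0
eef_pos: [0.5095, -0.1109, 0.157]
orientation: [0.998, -0.057, 0.001, 0.0]
wrist_force: [0.7, 0.1, -1.4]
opening: 0.251
grasp_force: 60.1
```

Request:
jog_arm --delta_rot '[[0, 0, 0], [0, 0, 0], [0, 0, 0]]' --xyz '[[0, 0, 0], [0, 0, 0], [0, 0, 0]]' --claw '[-1, -1, -1]'

```text
time: 17.3
eef_pos: [0.5092, -0.1105, 0.1566]
orientation: [0.998, -0.056, 0.0, 0.0]
wrist_force: [-0.5, -0.6, -1.3]
opening: 0.246
grasp_force: 60.1
```

```bash
python3 -c "from h import *;s()"
```

```text
along row mm -52.115434190414405 z 0.15661723720487059 Fy [-0.45271189 -0.60608132 -1.34914794]
```

Clearance is about 0.5 mm and no contact. Nudge 0.3 mm and wedge down.

Request:
jog_arm --delta_rot '[[0, 0, 0], [0, 0, 0], [0, 0, 0], [0, 0, 0], [0, 0, 0]]' --xyz '[[0, 0.0003, 0.003], [0, 0, 0.003], [0, 0, 0.003], [0, 0, 0.003], [0, 0, 0.003]]' --claw '[-1, -1, -1, -1, -1]'

```text
time: 17.8
eef_pos: [0.509, -0.1106, 0.1409]
orientation: [0.998, -0.056, -0.0, -0.0]
wrist_force: [1.0, -0.1, -2.0]
opening: 0.251
grasp_force: 60.1
```

Request:
jog_arm --delta_rot '[[0, 0, 0], [0, 0, 0], [0, 0, 0], [0, 0, 0], [0, 0, 0]]' --xyz '[[0, 0, 0.003], [0, 0, 0.003], [0, 0, 0.003], [0, 0, 0.003], [0, 0, 0]]' --claw '[-1, -1, -1, -1, -1]'

```text
time: 18.3
eef_pos: [0.5096, -0.1111, 0.1293]
orientation: [0.998, -0.056, 0.001, 0.0]
wrist_force: [1.6, -1.2, 1.5]
opening: 0.249
grasp_force: 60.6
```

```bash
python3 -c "from h import *;s()"
```

```text
along row mm -52.66614332504919 z 0.12925448259782732 Fy [ 1.57225144 -1.16325572  1.53951745]
```

Request:
jog_arm --delta_rot '[[0, 0, 0], [0, 0, 0], [0, 0, 0], [0, 0, 0], [0, 0, 0]]' --xyz '[[0, 0, 0.003], [0, 0, 0.003], [0, 0, 0.003], [0, 0, 0.003], [0, 0, 0.003]]' --claw '[-1, -1, -1, -1, -1]'

```text
time: 18.8
eef_pos: [0.5085, -0.1108, 0.1135]
orientation: [0.998, -0.056, -0.001, -0.0]
wrist_force: [-0.9, -2.1, 0.7]
opening: 0.246
grasp_force: 60.5
```

Request:
jog_arm --delta_rot '[[0, 0, 0], [0, 0, 0], [0, 0, 0], [0, 0, 0], [0, 0, 0]]' --xyz '[[0, 0, 0.003], [0, 0, 0.003], [0, 0, 0.001], [0, 0, 0], [0, 0, 0]]' --claw '[-1, -1, -1, -1, -1]'

```text
time: 19.3
eef_pos: [0.5087, -0.1107, 0.1069]
orientation: [0.998, -0.056, -0.0, -0.0]
wrist_force: [-0.3, -3.3, -2.8]
opening: 0.251
grasp_force: 60.0
```

```bash
python3 -c "from h import *;s()"
```

```text
along row mm -52.40433174538645 z 0.10691603975705603 Fy [-0.28760786 -3.32294274 -2.760082  ]
```

Request:
jog_arm --delta_rot '[[0, 0, 0], [0, 0, 0], [0, 0, 0], [0, 0, 0], [0, 0, 0]]' --xyz '[[0, 0, -0.005], [0, 0, -0.01], [0, 0, -0.02], [0, 0, -0.02], [0, 0, -0.02]]' --claw '[-1, -1, -1, -1, -1]'

```text
time: 19.8
eef_pos: [0.5091, -0.1097, 0.184]
orientation: [0.998, -0.056, 0.0, -0.001]
wrist_force: [0.4, -0.4, -1.6]
opening: 0.25
grasp_force: 59.9
```

Request:
jog_arm --delta_rot '[[0, 0, 0], [0, 0, 0], [0, 0, 0], [0, 0, 0], [0, 0, 0]]' --xyz '[[0, -0.02, 0], [0, -0.02, 0], [0, 0, 0], [0, 0, 0], [0, 0, 0]]' --claw '[-1, -1, -1, -1, -1]'

```text
time: 20.3
eef_pos: [0.5136, -0.0712, 0.1827]
orientation: [0.998, -0.056, 0.0, -0.0]
wrist_force: [0.6, -0.3, -1.2]
opening: 0.25
grasp_force: 60.2
```

```bash
sed -i 's/235:470/235:530/' m.py; python3 m.py w7 | grep -v '^190'
```

```text
20.3 [ 0.5136 -0.0712  0.1827] yaw -6.456210080074131 z [ 4.e-04 -0.e+00 -1.e+00] [ 0.5793353  -0.33247711 -1.2205155 ] 0.25040419089661914
along row mm -12.756142771884832 z 0.18252562160674896 Fy [ 0.22353491  0.386188   -1.09961435]
168 [(324, 27, -14.8), (332, -24, -20.6), (338, 16, -25.0), (340, -23, -26.5), (343, 57, -28.6), (354, -37, -36.6), (377, -50, -53.4), (385, 17, -59.2), (387, -18, -60.6), (398, 67, -68.6), (409, -39, -76.6), (422, -37, -86.1), (432, 18, -93.4), (435, -17, -95.5), (454, 65, -109.4), (465, -35, -117.4), (468, -33, -119.5), (509, 55, -149.4), (520, -12, -157.4)]
172 [(337, 17, -24.3), (340, -20, -26.5), (342, 57, -28.0), (353, -31, -36.0), (377, -64, -53.5), (384, 16, -58.6), (387, -19, -60.8), (398, 66, -68.8), (409, -28, -76.8), (423, -42, -87.1), (432, 14, -93.6), (434, -17, -95.1), (454, 60, -109.7), (464, -25, -117.0), (468, -40, -119.9), (509, 58, -149.8), (519, -14, -157.1)]
205 [(253, -43, 38.3), (324, 52, -14.9), (327, -67, -17.2), (342, 15, -28.4), (352, 40, -35.9), (371, -65, -50.2), (396, 68, -68.9), (406, -18, -76.4), (413, -67, -81.7), (427, 43, -92.2), (431, -48, -95.2), (450, 63, -109.4), (461, -65, -117.7), (466, -12, -121.4), (504, 53, -149.9)]
```

All gaps are good (40.0, 40.7 and 40.4 mm). Return to the stand.

Request:
jog_arm --delta_rot '[[0, 0, 0], [0, 0, 0], [0, 0, -8.28], [0, 0, -8.28], [0, 0, 0]]' --xyz '[[0, 0, -0.035], [0, 0, -0.035], [0, 0, 0], [0, 0, 0], [0, 0, 0]]' --claw '[-1, -1, -1, -1, -1]'

```text
time: 20.85
eef_pos: [0.5135, -0.0716, 0.2525]
orientation: [0.996, 0.088, 0.0, 0.0]
wrist_force: [0.5, 0.0, -1.5]
opening: 0.246
grasp_force: 60.1
```

Request:
jog_arm --delta_rot '[[0, 0, 0], [0, 0, 0], [0, 0, 0], [0, 0, 0], [0, 0, 0]]' --xyz '[[0.0007, -0.0405, 0], [0.0007, -0.0405, 0], [0.0007, -0.0405, 0], [0.0006, -0.0405, 0], [0.0006, -0.0405, 0]]' --claw '[-1, -1, -1, -1, -1]'

```text
time: 21.35
eef_pos: [0.4808, 0.1301, 0.2521]
orientation: [0.996, 0.085, -0.0, -0.0]
wrist_force: [1.4, -0.2, -1.6]
opening: 0.25
grasp_force: 60.1
```

Request:
jog_arm --delta_rot '[[0, 0, 0], [0, 0, 0], [0, 0, 0], [0, 0, 0], [0, 0, 0]]' --xyz '[[0, 0, 0.03], [0, 0, 0.025], [0, 0, 0], [0, 0, 0], [0, 0, 0]]' --claw '[-1, -1, -1, -1, -1]'

```text
time: 21.85
eef_pos: [0.4824, 0.1286, 0.1986]
orientation: [0.996, 0.087, 0.001, 0.0]
wrist_force: [-0.2, -0.1, -1.8]
opening: 0.254
grasp_force: 60.1
```

```bash
python3 -c "
from h import *
snap('w8')"
```

```text
21.85 [0.4824 0.1286 0.1986] yaw 9.968470195307509 z [ 2.1e-03  1.0e-04 -1.0e+00] [-0.2182692  -0.07871453 -1.75875686] 0.25389359846813614
```

View pics/w8.png

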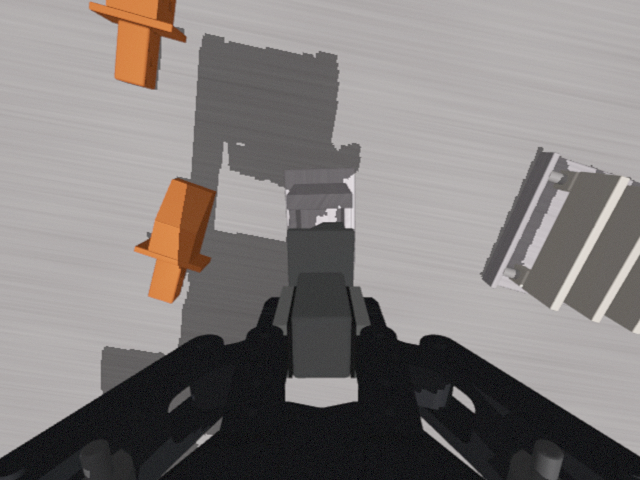

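The spacer sits over the pocket (cols 302–345, row 215), at the same pose as when picked up. Lower it.

Request:
jog_arm --delta_rot '[[0, 0, 0], [0, 0, 0], [0, 0, 0], [0, 0, 0], [0, 0, 0]]' --xyz '[[-0.0008, 0, 0.015], [0, 0, 0.015], [0, 0, 0.015], [0, 0, 0.015], [0, 0, 0]]' --claw '[-1, -1, -1, -1, -1]'

```text
time: 22.4
eef_pos: [0.48, 0.1284, 0.1366]
orientation: [0.996, 0.087, -0.001, -0.0]
wrist_force: [-0.7, -0.9, -1.8]
opening: 0.248
grasp_force: 60.2
```

Request:
jog_arm --delta_rot '[[0, 0, 0], [0, 0, 0], [0, 0, 0], [0, 0, 0], [0, 0, 0]]' --xyz '[[0, 0, 0.015], [0, 0, 0.015], [0, 0, 0.009], [0, 0, 0], [0, 0, 0]]' --claw '[-1, -1, -1, -1, -1]'

```text
time: 22.9
eef_pos: [0.4811, 0.1288, 0.0991]
orientation: [0.996, 0.088, 0.001, 0.0]
wrist_force: [0.4, 0.5, -1.8]
opening: 0.248
grasp_force: 60.3
```

Free so far, about 3 mm above the seat. Ease down.

Request:
jog_arm --delta_rot '[[0, 0, 0], [0, 0, 0], [0, 0, 0], [0, 0, 0], [0, 0, 0]]' --xyz '[[0, 0, 0.001], [0, 0, 0.001], [0, 0, 0.001], [0, 0, 0], [0, 0, 0]]' --claw '[-1, -1, -1, -1, -1]'

```text
time: 23.4
eef_pos: [0.4809, 0.1289, 0.0959]
orientation: [0.996, 0.088, 0.0, 0.0]
wrist_force: [-2.0, 0.2, 4.5]
opening: 0.248
grasp_force: 60.8
```

Seated. Release and rise.

Request:
jog_arm --delta_rot '[[0, 0, 0], [0, 0, 0], [0, 0, 0], [0, 0, 0], [0, 0, 0]]' --xyz '[[0, 0, 0], [0, 0, 0], [0, 0, 0], [0, 0, 0], [0, 0, 0]]' --claw '[1, 1, 1, 1, 1]'

```text
time: 23.9
eef_pos: [0.4805, 0.1288, 0.0952]
orientation: [0.996, 0.088, -0.0, -0.0]
wrist_force: [-0.1, -0.1, 1.2]
opening: 1.0
grasp_force: 0.0
```

Request:
jog_arm --delta_rot '[[0, 0, 0], [0, 0, 0], [0, 0, 0], [0, 0, 0], [0, 0, 0]]' --xyz '[[0, 0, -0.02], [0, 0, -0.04], [0, 0, -0.04], [0, 0, -0.04], [0, 0, 0]]' --claw '[1, 1, 1, 1, 1]'

```text
time: 24.4
eef_pos: [0.4838, 0.129, 0.2412]
orientation: [0.996, 0.088, 0.006, 0.0]
wrist_force: [-0.0, 0.1, 0.4]
opening: 0.996
grasp_force: 0.0
```

Request:
jog_arm --delta_rot '[[0, 0, 0], [0, 0, 0], [0, 0, 0], [0, 0, 0], [0, 0, 0]]' --xyz '[[0, 0, 0], [0, 0, 0], [0, 0, 0], [0, 0, 0], [0, 0, 0]]' --claw '[1, 1, 1, 1, 1]'

```text
time: 24.9
eef_pos: [0.4802, 0.1288, 0.2345]
orientation: [0.996, 0.088, -0.001, -0.0]
wrist_force: [-0.6, 0.8, -0.8]
opening: 0.999
grasp_force: 0.0
```

```bash
python3 -c "
from h import *
st,c=snap('w9')
cv2.imwrite('pics/w9c.png',cv2.resize(cv2.convertScaleAbs(c['color'][130:290,250:650-10,::-1],alpha=1.4),(800,330)))"
```

```text
24.9 [0.4802 0.1288 0.2345] yaw 10.090657652066767 z [-0.0017 -0.     -1.    ] [-0.59246204  0.81687961 -0.78580761] 0.9990137794499317
```

View pics/w9c.png

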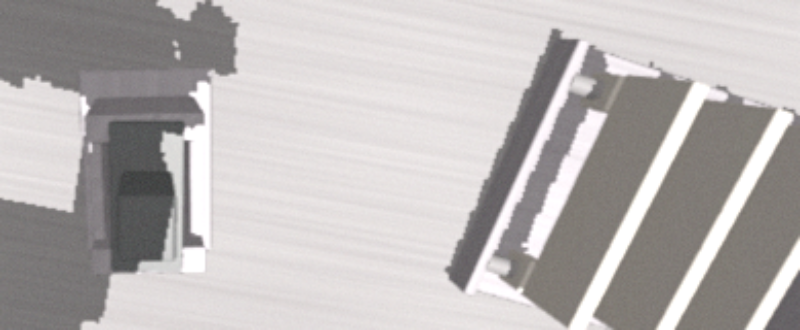

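The spacer hangs in its stand as it did at the start, at crop (145,195), and the gripper is clear. Handing in.

```bash
python3 -c "
from plant import arm
print(arm.sign_off())"
```

```text
the job is handed in; nothing more can be done
None
```

The job is handed in: the dividers measured 40.0, 40.7 and 40.4 mm centre to centre from the camera (allowed 38.5–41.5), and the spacer hangs back in its stand with the gripper clear; the sign-off returned no verdict.

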